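Open the clamshell drill jig and feed a brass bar home

ROBOT

A 7-joint arm with a two-finger parallel gripper is mounted at the origin on the work surface. World frame = base frame: x ahead of the robot, y to its left, z up, the work surface at z = 0. Lengths are in m, angles in rad, forces in N, time in s.
With the tool pointing down it reaches from about 0.425 to 0.8 m from the base axis. Payload 8.3 kg.
Tool frame: the origin (TCP) lies between the finger pads; the fingertips stand 25 mm ahead of it and the grasp point (between the pads) lies 6 mm ahead of it (ctrl.tcp_to_tips is the distance from the TCP to the fingertips, in m); z points along the fingers, y is the direction in which the jaws open and shut (so a half turn about z gives the same grasp; the last joint's range is limited). The gripper opens to 85 mm and grips with 20 to 120 N. Pads are 22 mm wide; open, the fingers measure 114 mm over their backs; the gripper's body (76 mm by 85 mm) begins 54 mm behind the grasp point. The pads swing forward as they close: fully open they stand 13 mm farther back than shut.
Start: joints at [-1.361, 0.383, 0.016, 1.37, -0.006, 1.388, -0.046], TCP at [0.168, 0.602, 0.256] pointing down, gripper open.
Joint ranges: [-2.95, 2.95], [-0.25, 2.06], [-1.52, 1.56], [0.18, 2.33], [-1.44, 4.58], [0.02, 2.06], [-3.01, 3.01]. Speed limits (rad/s): [2.39, 2.39, 3.01, 3.01, 3.14, 3.14, 3.14].

INTERFACE

Orientations are given as a unit quaternion [x, y, z, w].
In Python, from cell import ctrl gives the robot as it stands. Calls block until the motion is done:
- ctrl.move_pose(position, orientation): joint-space move of the TCP to a pose.
- ctrl.movel(position, speed=0.15, rotation=None): straight line of the TCP; rotation=None keeps the orientation; speed is the mean speed in m/s.
- ctrl.move_j(angles): joint-space move.
- ctrl.gripper_to(opening, force=None): finger opening in m; force is the grip in N (None keeps the last); returns when the fingers have stopped.
- ctrl.sleep(seconds).
- ctrl.ik(position, orientation): joint angles nearest the present ones, or None.
- ctrl.observe(): the state.
- ctrl.snapshot(name): name is "scene" or "top" or "wrist"; returns the picture (420x560x3 uint8, blue, green, red); there is no depth.
- ctrl.camera_info(name): a dict with "fx", "fy", "cx", "cy" (pixels), "dist_coeffs" ([k1, k2, p1, p2, k3] as OpenCV has them; the pictures are not rectified), "position" and "rotation" of the camera in the world; the wrist camera has in their place "mount" (4x4, takes a point from camera to tool coordinates, whose origin is the TCP and whose axes are the flange's). Camera axes: x right, y down, z forward; pixel columns grow to the right and rows downward; lengths in m; the calibration is good to about 2 mm. A picture is of the moment at which its call begins: read the wrist's pose just before it. camera_info takes no time and is no camera call.
A pose or a line that the arm cannot do raises ctrl.MotionError and nothing moves.
- ctrl.finish_job(): hands the job in, once; it reports no verdict.
Trained networks look in the newest picture that a camera, given by its name, has taken for a name from the list of things; names that differ only in an ending like _2 or _b are one class to them, and where a whole thing is asked for, a point or a joint stands for the part that bears it (a point fixed in the world has none). Each returns a list of dicts, best first, with "score" (0 to 1); they miss things now and then, are a little off and sometimes report something else, mostly with a low value. They report only what shows in the picture. A call takes as long as a camera call. They do not tell look-alikes from the thing itself.
- ctrl.boxes_of(query, camera): "centre" ([x, y, z] in m, in world coordinates, good to about 4 mm: the middle of the surface that is visible of it).
- ctrl.cut_out(query, camera): "mask" (420x560 bool, what is visible of it).
- ctrl.pinpoint(query, camera): "centre" ([x, y, z] in m, in world coordinates, good to about 4 mm: a listed point, or the origin of a listed thing).
The state is a dict: "time_s": time; "joints": joint angles; "joint_vel": joint speeds; "joint_efforts": joint torques, N m; "eef_pos": TCP position; "orientation": TCP orientation; "force": force on the tool from outside, world axes, zero at the start; "moment": the same for the moment, N m; "opening": finger opening in m.
Only numpy, scipy, OpenCV 4.12 (cv2) and the standard library are available. Lean on these libraries where they do the work, as an engineer would, in place of code of your own. Each camera call takes 0.05 s, during which the arm holds its last target.

TASK

Press the jig's slanted release button so that the lid springs fully open by itself, without anything touching the lid. Then take the wooden push stick by its handle and use it to push the brass bar along the trough into the jig, past its springy keeper, until the bar sits firmly against the end stop; do not touch the bar with the hand and do not ram the stop. Let go of the stick, leaving it behind the bar or standing or lying on the bench, and leave the other things on the bench where they are.

Things in the scene. Friction and masses are not known exactly. Their poses are not given: they have to be found in the camera images.
- jig: Fixed dark steel clamshell drill jig, body 120 (x) x 140 (y) x 46 mm high. Origin: centre of its underside, on the bench; z up; x points from the button side to the hinge side, y is the feed direction. An open-topped channel 26 mm wide (floor 30 mm, wall tops 46 mm above the bench) runs along y at x = 0 through the body (y = -70 to 70 mm).
- button_top (a point): Centre of the face of the round steel release button, 32 mm across, 13 mm proud of a slanted console on the jig's -x side. The point's z axis points out along its travel, 20 degrees off vertical, leaning to the jig's -x. It travels 8 mm along -z, from 2 N to 7 N, to a hard end; the lid is freed at about 6 mm. A hand upright above it can block the rising lid: come along the button's axis.
- lid (a joint): Angle of the sprung lid about its hinge along the jig's +x top edge: 0 closed and latched, 1.75 fully open at its stop (leaning back past vertical). Opens by itself within about 1 s when freed.
- bar: Brass bar, 24 (x) x 90 (y) x 14 mm high, lying loose in the infeed trough with its y axis along the feed direction. Origin: centre of its underside. 0.2 to 0.32 kg.
- bar_front (a point): Centre of the bar's leading end face, 45 mm ahead of the bar's middle, 7 mm above its underside; axes as the bar.
- stick_grip (a point): Middle of the handle of the loose wooden push stick, 50 mm above its underside. The handle block is 60 mm long, 20 mm wide, 70 mm high (from the underside) and stands over the rear end of a foot 150 mm long, 20 mm wide, 16 mm high. x runs along the foot to its front, z up; the foot's front end is 120 mm ahead of this point. Grip across the 20 mm width.
- block: Bystander: loose steel bench block 60 x 60 x 22 mm, origin under its centre.
- mandrel: Bystander: loose ring mandrel lying on the bench, about 275 mm long, 26 mm high; origin on the bench under its steel part, which runs along x (-100 to +100 mm), wooden handle to -175 mm.
- hammer: Bystander: loose hammer lying along its x axis.
- jar: Bystander: closed amber glass jar, 64 mm across, 75 mm high, origin under its centre.
- dish: Bystander: white bowl 90 mm across, 30 mm high, origin under its centre.
- handpiece: Bystander: loose aluminium rotary handpiece, 180 mm long along x, 30 mm high, origin on the bench under its grip.
- ringblank: Bystander: steel ring 60 mm across, 18 mm high, origin under its centre.
- trough_end (a point): Open outer end of the infeed trough, middle of its floor, 30 mm above the bench; axes as the jig. The trough carries the jig's channel on outside the body, from jig y = -200 mm (here) to -70 mm: 26 mm wide inside, walls 12 mm thick and 16 mm above its floor.
- keeper_nose (a point): Where a rounded brass keeper on a spring sticks out 3 mm into the channel from its +x wall, at jig y = 0, 38 mm above the bench (as built, bar not yet there). It yields sideways at 4 to 6 N, so from when the bar's front comes within about 5 mm of it until home the push takes some 2 to 8 N. The end stop beyond it is rigid: there the force climbs sharply.
- stick: The push stick (0.14 kg), standing upright on its foot on the bench; origin under the middle of its 150 mm foot, 45 mm ahead of the handle's middle; axes as stick_grip.
- lid_edge (a point): Middle of the lid's free edge, mid-thickness. The lid is an aluminium panel 128 x 140 x 10 mm with a steel tongue below. Closed, it lies 47 to 57 mm above the bench, and this edge reaches 66 mm from the jig's centre to the jig's -x side; a tab on the lid shuts the channel's entrance at jig y = -70 mm.
- home (a joint): How far the stop's sprung feeler pin is pushed in, 0 to 4 mm (in m). The end stop is a steel block 24 x 20 x 14 mm in the channel, clamped at a place that differs from job to job and is not measured: its face is somewhere 38 to 63 mm beyond the jig's centre in the feed direction. The pin (8 mm thick, 0.5 to 1 N) stands 4 mm out of that face and reads 4 mm when the bar meets the stop.
Not all that is in view belongs to the job. Of the things that look like the stick, the smaller one is meant. Of the things that look like the bar, the larger one is meant.

How it is judged:
On the way, in this order (a step that is already met when the one before it is completed fails the run):
1. the lid has sprung open to its stop (value of joint lid above 1.65 rad), for 0.2 s.
2. the bar is home against the end stop (value of joint home above 0.0025 m), for 0.2 s.
At the end, for the whole second after the job is handed in: The lid stands open at its stop (above 1.65 rad); the bar lies flat and at rest in the channel, against the end stop (feeler pin in by over 2.5 of its 4 mm); the stick is let go, still, in the trough or on the bench (handle's middle below 100 mm) (value of joint lid above 1.65 rad and value of joint home above 0.0025 m and x of bar in the frame of jig between -0.005 and 0.005 m and z of bar in the frame of jig below 0.034 m and angle between the y axis of bar and the y axis of jig, either way round below 0.1 rad and linear speed of bar below 0.01 m/s and height (world z) of stick_grip below 0.1 m and linear speed of stick below 0.02 m/s); the robot touches nothing.
It fails at once if the robot touched the lid (contact force between any of the arm, the fingers and lid above 0.5 N).
It fails at once if the stick touched the lid (contact force between stick and lid above 0.5 N).
It fails at once if the hand touched the bar (contact force between any of the fingers, the arm and bar above 0.5 N).
It fails at once if the bar was rammed (over 45 N from the stick) (contact force between stick and bar above 45 N).
It fails at once if a bystander was moved by more than 30 mm (distance of any of block, mandrel, hammer, jar, dish, handpiece, ringblank from where it was at the start of the episode above 0.03 m).
It also fails if it takes over 58 s, if anything falls off the work surface, if the arm or the gripper's body presses on something with over 40 N, if the wrist force passes 120 N, or if a joint passes its speed limit or range.

## Working session

There is one attempt and no reset: what is moved stays moved. The work goes in short steps, each a Python script; the robot and the scene stay as the last script left them, time stands still between calls to the robot, and variables do not carry over. Pictures are saved under pics/ and viewed, and the job is handed in when it is done.

```bash
ls; mkdir -p pics; python3 - <<'E'
from cell import ctrl
import cv2
o=ctrl.observe();print(o)
for n in("scene","top","wrist"):
    cv2.imwrite(f"pics/{n}0.png",ctrl.snapshot(n)); print(n,ctrl.camera_info(n))
print(ctrl.tcp_to_tips)
E
```

```text
pics
{'time_s': 0.0, 'joints': array([-1.36091302,  0.3842613 ,  0.01636227,  1.37118569, -0.00627757,
        1.38821353, -0.04651344]), 'joint_vel': array([ 7.96663286e-04, -1.47039942e-03,  7.91721117e-05,  2.01405698e-06,
       -3.60736106e-05, -3.57369774e-04,  6.10314633e-04]), 'joint_efforts': array([-1.34523762e-04, -6.27599001e+01,  8.44236910e-01, -3.71833169e+01,
        1.65916438e-02,  1.41225124e-02,  1.17812328e-05]), 'eef_pos': array([0.16822224, 0.60144602, 0.25525004]), 'orientation': array([ 1.35936876e-01,  9.90716987e-01, -1.00317117e-03, -1.09124567e-04]), 'force': array([ 0.1219611 , -0.03235468,  0.00784461]), 'moment': array([-0.04484408, -0.04465599,  0.03664078]), 'opening': 0.0850757810206197}
scene {'fx': 381.2240223100862, 'fy': 381.2240223100862, 'cx': 278.55556075303747, 'cy': 210.47541541620302, 'dist_coeffs': array([0.0084377, 0.       , 0.       , 0.       , 0.       ]), 'position': array([1.48496204, 0.18864005, 0.73897741]), 'rotation': array([ 0.56315822,  0.68446715, -0.36040097, -0.29063496])}
top {'fx': 482.8647457336045, 'fy': 482.8647457336045, 'cx': 273.5284776353797, 'cy': 199.7693072486973, 'dist_coeffs': array([-0.06410788,  0.        ,  0.        ,  0.        ,  0.        ]), 'position': array([ 0.47681863, -0.01946893,  1.18045759]), 'rotation': array([ 0.71391482, -0.69941207,  0.02228902, -0.02552629])}
wrist {'fx': 367.8401243704442, 'fy': 367.8401243704442, 'cx': 275.40183331562594, 'cy': 211.63381164315888, 'dist_coeffs': array([-0.02156988,  0.        ,  0.        ,  0.        ,  0.        ]), 'mount': array([[ 1.91637354e-03, -9.65234803e-01, -2.61377320e-01,
         6.59728309e-02],
       [ 9.99998149e-01,  1.80422802e-03,  6.69018721e-04,
         5.05488131e-04],
       [-1.74175869e-04, -2.61378118e-01,  9.65236473e-01,
        -1.16842574e-01],
       [ 0.00000000e+00,  0.00000000e+00,  0.00000000e+00,
         1.00000000e+00]])}
0.025
```

View pics/scene0.png

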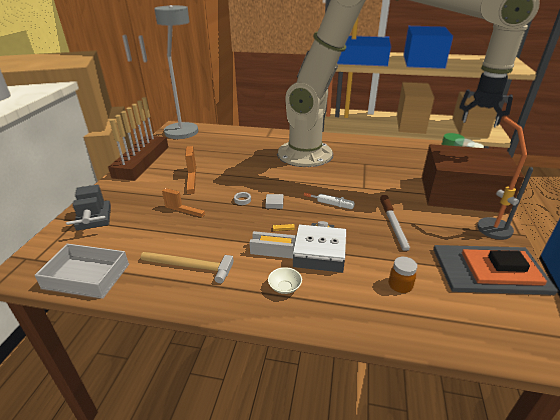

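View pics/top0.png

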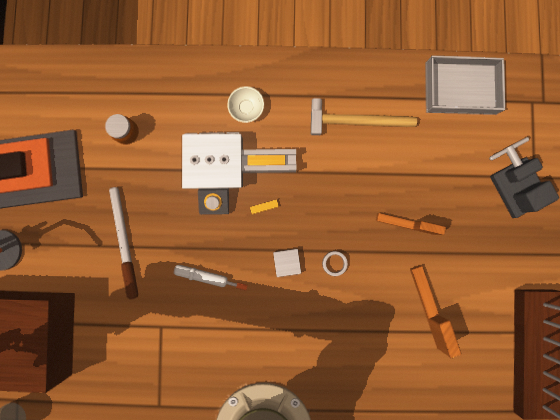

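View pics/wrist0.png

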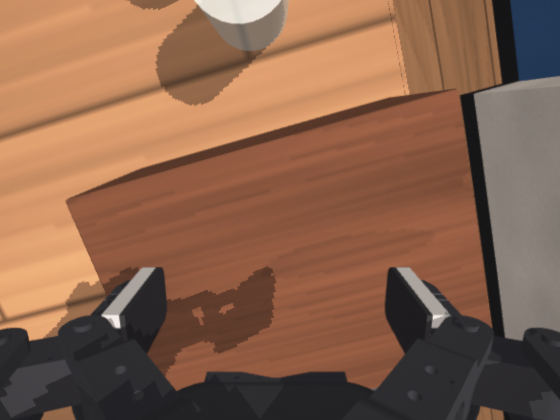

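Top view: image-left is +y and image-up is +x. The jig is at (211,160), the button at (212,202), and the bar in the trough at (267,160). The small stick is at (412,222) with its handle at the right end. The larger stick (435,310) and the short brass bar (264,207) are look-alikes.

```bash
cat > h.py <<'E'
import numpy as np, cv2
from scipy.spatial.transform import Rotation as R
from cell import ctrl
def cam(name,obs=None):
    c=ctrl.camera_info(name); K=np.array([[c['fx'],0,c['cx']],[0,c['fy'],c['cy']],[0,0,1]]);d=np.array(c['dist_coeffs'])
    if 'mount' in c:
        T=np.eye(4);T[:3,:3]=R.from_quat(obs['orientation']).as_matrix();T[:3,3]=obs['eef_pos']; T=T@np.array(c['mount'])
        return K,d,T[:3,:3],T[:3,3]
    q=np.array(c['rotation']); Rm=R.from_quat(q).as_matrix() if q.size==4 else q
    return K,d,Rm,np.array(c['position'])
def ray(C,px):
    K,d,Rm,p=C; u=cv2.undistortPoints(np.array([[px]],float),K,d)[0,0]
    v=Rm@np.array([u[0],u[1],1]); return p,v/np.linalg.norm(v)
def onz(C,px,z):
    p,v=ray(C,px); return p+v*(z-p[2])/v[2]
def proj(C,P):
    K,d,Rm,p=C; rv=cv2.Rodrigues(Rm.T)[0]
    return cv2.projectPoints(np.array(P,float).reshape(-1,1,3),rv,-Rm.T@p,K,d)[0][:,0]
def tri(rs):
    A=np.zeros((3,3));b=np.zeros(3)
    for p,v in rs:
        M=np.eye(3)-np.outer(v,v);A+=M;b+=M@p
    return np.linalg.solve(A,b)
E
python3 - <<'E'
from h import *
np.set_printoptions(precision=4,suppress=True)
for n in("top","scene"):
    for q in("jig","button_top","trough_end","lid_edge","bar","bar_front","stick","stick_grip","keeper_nose"):
        try:
            print(n,q,[(r['centre'].round(4) if hasattr(r['centre'],'round') else r['centre'],round(float(r['score']),2)) for r in ctrl.pinpoint(q,n)])
        except Exception as e: print(n,q,e)
E
```

```text
top jig [([0.6459, 0.134, 0.0005], 0.98), ([0.5779, 0.1362, 0.0526], 0.58)]
top button_top [([0.5481, 0.1315, 0.0477], 0.55)]
top trough_end [([0.6535, -0.0641, 0.0325], 0.8), ([0.4803, 0.3592, -0.0015], 0.39), ([0.6456, 0.1345, 0.0008], 0.31), ([0.7883, 0.0598, -0.0023], 0.3)]
top lid_edge [([0.5764, 0.1362, 0.0508], 0.75)]
top bar [([0.5436, 0.0082, 0.0029], 0.71), ([0.6459, 0.0038, 0.0339], 0.54)]
top bar_front [([0.6493, 0.0541, 0.0343], 0.92), ([0.5313, 0.0402, 0.0083], 0.78), ([0.4935, -0.3856, 0.0477], 0.27)]
top stick [([0.5082, -0.339, -0.0001], 0.81), ([0.3074, -0.3957, -0.0016], 0.65)]
top stick_grip [([0.246, -0.4203, 0.0691], 0.96), ([0.4967, -0.3872, 0.0445], 0.94)]
top keeper_nose [([0.498, -0.3857, 0.0479], 0.75)]
scene jig [([0.6507, 0.1342, -0.0049], 0.81)]
scene button_top [([0.5448, 0.1293, 0.0478], 0.44)]
scene trough_end [([0.6518, -0.0639, 0.0306], 0.94)]
scene lid_edge [([0.5791, 0.1285, 0.0519], 0.68)]
scene bar [([0.5399, 0.0103, -0.0018], 0.59), ([0.6491, 0.0059, 0.0316], 0.51)]
scene bar_front [([0.5302, 0.0381, 0.0051], 0.6), ([0.6478, 0.0528, 0.0408], 0.52)]
scene stick [([0.3016, -0.3987, 0.0011], 0.82), ([0.5042, -0.3373, -0.0001], 0.74)]
scene stick_grip [([0.2472, -0.4162, 0.0666], 0.78)]
scene keeper_nose [([0.6566, 0.1401, 0.0374], 0.87)]
```

```bash
python3 - <<'E'
from h import *
np.set_printoptions(precision=4,suppress=True)
q=R.from_matrix(np.array([[-1,0,0],[0,1,0],[0,0,-1.]]).T).as_quat()
import pickle
for k,p in dict(A=[0.56,0.12,0.28],B=[0.52,-0.12,0.28],C=[0.48,-0.30,0.25]).items():
    print(ctrl.ik(p,q))
    try: ctrl.move_pose(p,q)
    except Exception as e: print(k,e); continue
    o=ctrl.observe(); im=ctrl.snapshot("wrist"); cv2.imwrite(f"pics/w{k}.png",im); pickle.dump(o,open(f"o{k}.pkl","wb"))
    print(k,o['time_s'],o['eef_pos'],o['joints'],o['force'])
    for qn in(("button_top","trough_end","lid_edge","bar","bar_front","jig") if k!="C" else ())+(("stick","stick_grip") if k!="A" else ()):
        print(qn,[(np.array(r['centre']).round(4),round(float(r['score']),2)) for r in ctrl.pinpoint(qn,"wrist")])
E
```

```text
[-0.6747  0.2763  0.5136  1.4993 -0.1364  1.4018  1.4164]
A 3.275 [0.5598 0.1214 0.2798] [-0.6758  0.2766  0.5122  1.4991 -0.1366  1.4018  1.416 ] [ 0.3778  0.2782 -0.0944]
button_top [(array([0.5386, 0.1334, 0.0472]), 0.87)]
trough_end [(array([ 0.6491, -0.0648,  0.0289]), 0.71)]
lid_edge [(array([0.583 , 0.1371, 0.0562]), 0.61), (array([0.6491, 0.052 , 0.0356]), 0.24)]
bar [(array([0.5386, 0.0093, 0.0015]), 0.97), (array([0.6511, 0.0023, 0.0292]), 0.67)]
bar_front [(array([0.6498, 0.0546, 0.0353]), 0.75), (array([0.5318, 0.0388, 0.0088]), 0.56)]
jig [(array([0.6466, 0.1315, 0.0028]), 0.95)]
[-0.403   0.1938  0.6678  1.6071 -0.1217  1.3829  1.8493]
B 4.5833 [ 0.5207 -0.118   0.2799] [-0.4042  0.1943  0.6655  1.6067 -0.1224  1.3829  1.8483] [-0.2489  0.2706 -0.0792]
button_top [(array([0.5376, 0.1316, 0.0461]), 0.8), (array([ 0.5062, -0.3402, -0.0029]), 0.69)]
trough_end [(array([ 0.6526, -0.0618,  0.0326]), 0.78), (array([ 0.7557, -0.2297,  0.0014]), 0.66)]
lid_edge [(array([0.584 , 0.1354, 0.0572]), 0.81)]
bar [(array([0.5384, 0.0113, 0.0017]), 0.75), (array([0.6504, 0.0004, 0.0284]), 0.6)]
bar_front [(array([0.5321, 0.0377, 0.0068]), 0.77)]
jig [(array([0.6436, 0.1298, 0.    ]), 0.9)]
stick [(array([ 0.5058, -0.3397, -0.0042]), 0.83)]
stick_grip []
[-0.1107  0.3145  0.7768  1.5751 -0.2244  1.3442  2.263 ]
C 5.8083 [ 0.4801 -0.2999  0.2499] [-0.1103  0.3147  0.7761  1.5749 -0.2247  1.3443  2.2624] [ 0.0613  0.0574 -0.176 ]
stick [(array([ 0.508 , -0.3377, -0.0032]), 0.64)]
stick_grip [(array([ 0.4982, -0.3833,  0.0458]), 0.67)]
```

View pics/wA.png

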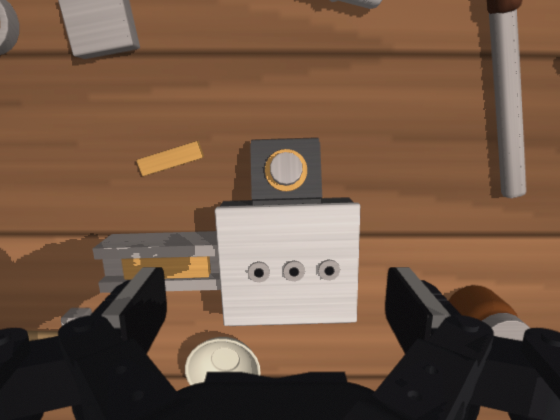

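View pics/wB.png

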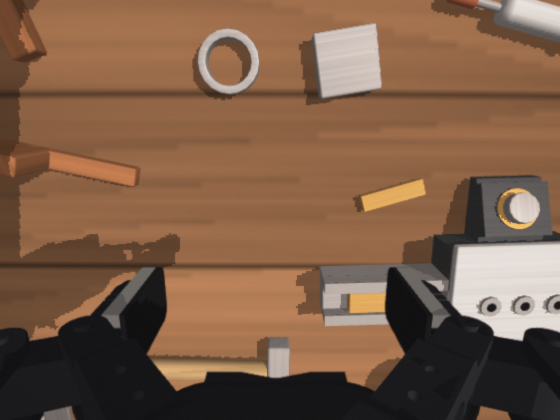

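View pics/wC.png

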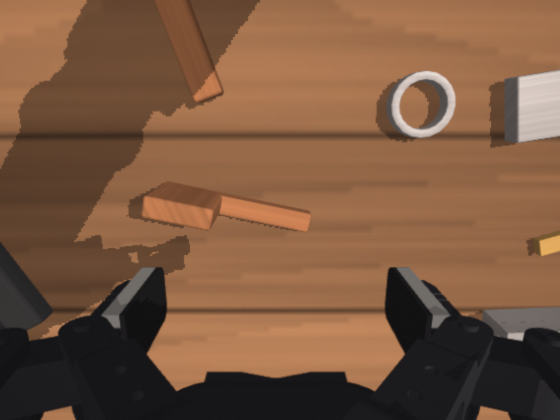

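```bash
python3 - <<'E'
import cv2
a=cv2.imread('pics/wA.png')[130:335,85:370]; cv2.imwrite('pics/wAz.png',cv2.resize(a,None,fx=2.8,fy=2.8,interpolation=cv2.INTER_CUBIC))
a=cv2.imread('pics/wC.png')[160:250,120:330]; cv2.imwrite('pics/wCz.png',cv2.resize(a,None,fx=3.8,fy=3.8,interpolation=cv2.INTER_CUBIC))
a=cv2.imread('pics/wB.png')[130:340,0:200]; cv2.imwrite('pics/wBz.png',cv2.resize(a,None,fx=2.8,fy=2.8,interpolation=cv2.INTER_CUBIC))
E
```

```text
(no output)
```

View pics/wAz.png

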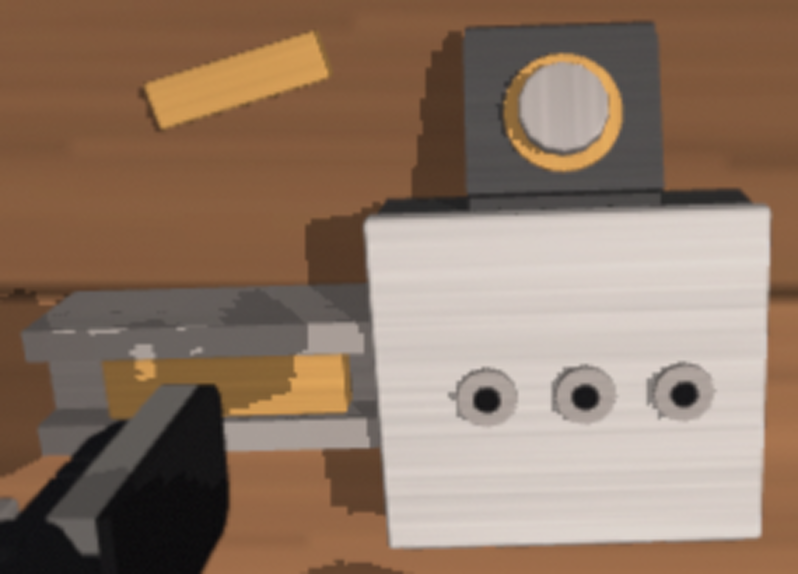

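View pics/wCz.png

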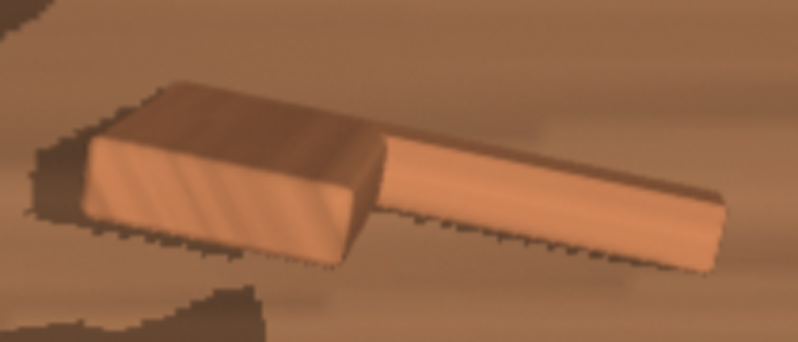

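View pics/wBz.png

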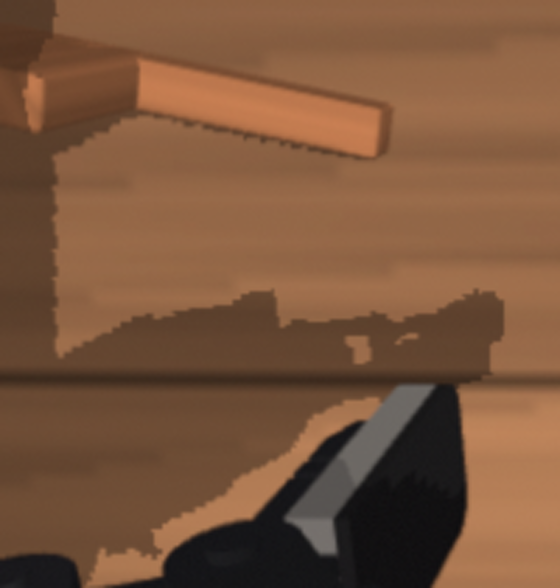

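```bash
python3 - <<'E'
from h import *
import pickle
np.set_printoptions(precision=4,suppress=True)
C={k:cam("wrist",pickle.load(open(f"o{k}.pkl","rb"))) for k in "ABC"}
z=lambda X,f,o:((X[0]+.5)/f-.5+o[0],(X[1]+.5)/f-.5+o[1])
print("stick handle top @.07"); h=[onz(C["C"],z(p,3.8,(120,160)),.07) for p in[(92,137),(355,185),(340,265),(85,215)]]; print(np.array(h),np.mean(h,0))
print("foot @.016"); f=[onz(C["C"],z(p,3.8,(120,160)),.016) for p in[(725,205),(712,272)]]; print(np.array(f),np.mean(f,0))
f2=[onz(C["B"],z(p,2.8,(0,130)),.016) for p in[(388,107),(376,157)]]; print("B",np.array(f2),np.mean(f2,0))
for i in range(2):
  print(tri([ray(C["C"],z([(725,205),(712,272)][i],3.8,(120,160))),ray(C["B"],z([(388,107),(376,157)][i],2.8,(0,130)))]))
d=np.mean(f,0)-np.mean(h,0); print("dir",np.degrees(np.arctan2(d[1],d[0])),np.hypot(d[0],d[1]))
e=h[1]-h[0]; print(np.degrees(np.arctan2(e[1],e[0]))); e=h[2]-h[3]; print(np.degrees(np.arctan2(e[1],e[0])))
l=[onz(C["A"],z(p,2.8,(85,130)),.057) for p in[(365,215),(770,207),(762,537),(390,548)]]; print("lid",np.array(l))
print("button",onz(C["A"],z((564,107),2.8,(85,130)),.048), onz(C["B"],(524,208),.048), tri([ray(C["A"],z((564,107),2.8,(85,130))),ray(C["B"],(524,208))]))
T=cam("top")
print("top lid",[onz(T,p,.057) for p in[(182,134),(240,132),(242,188),(183,188)]])
print("top button",onz(T,(212,202),.048))
print("trough ends A", [onz(C["A"],z(p,2.8,(85,130)),.046) for p in [(22,347),(40,440)]])
print("bar rear A",[onz(C["A"],z(p,2.8,(85,130)),.044) for p in [(103,360),(350,383)]])
E
```

```text
stick handle top @.07
[[ 0.4811 -0.4081  0.07  ]
 [ 0.4919 -0.3512  0.07  ]
 [ 0.5103 -0.3553  0.07  ]
 [ 0.4988 -0.4113  0.07  ]] [ 0.4955 -0.3815  0.07  ]
foot @.016
[[ 0.5112 -0.2644  0.016 ]
 [ 0.5296 -0.2674  0.016 ]] [ 0.5204 -0.2659  0.016 ]
B [[ 0.5113 -0.2601  0.016 ]
 [ 0.5303 -0.2664  0.016 ]] [ 0.5208 -0.2632  0.016 ]
[ 0.5131 -0.2635  0.0074]
[ 0.5305 -0.2672  0.0137]
dir 77.84909299772025 0.1182223712211266
79.32184757643212
78.38983937064786
lid [[0.5809 0.0646 0.057 ]
 [0.5776 0.2024 0.057 ]
 [0.7043 0.2077 0.057 ]
 [0.7094 0.0688 0.057 ]]
button [0.5451 0.1322 0.048 ] [0.5446 0.1291 0.048 ] [0.5458 0.1324 0.0433]
top lid [array([0.7042, 0.206 , 0.057 ]), array([0.7114, 0.0688, 0.057 ]), array([0.5789, 0.0607, 0.057 ]), array([0.5762, 0.1991, 0.057 ])]
top button [0.5453 0.1312 0.048 ]
trough ends A [array([ 0.634, -0.065,  0.046]), array([ 0.6714, -0.063 ,  0.046 ])]
bar rear A [array([ 0.6398, -0.0366,  0.044 ]), array([0.6484, 0.0543, 0.044 ])]
```

```bash
python3 - <<'E'
from h import *
np.set_printoptions(precision=4,suppress=True)
yaw=np.radians(1.8); ex=np.array([np.cos(yaw),np.sin(yaw),0]); ey=np.array([-np.sin(yaw),np.cos(yaw),0]); ez=np.array([0,0,1.])
t=np.radians(20); n=-np.sin(t)*ex+np.cos(t)*ez
Rm=np.column_stack([np.cross(ey,-n),ey,-n]); q=R.from_matrix(Rm).as_quat()
b=np.array([.545,.132,.047]); P=lambda d:b+n*(d+.025)
ctrl.gripper_to(0.0)
for d in(.1,.0,-.008): print(ctrl.ik(P(d),q))
ctrl.move_pose(P(.1),q)
o=ctrl.observe(); print(o['time_s'],o['eef_pos'],P(.1),o['force'],o['opening'])
cv2.imwrite("pics/s1.png",ctrl.snapshot("scene"));cv2.imwrite("pics/w1.png",ctrl.snapshot("wrist"))
E
```

```text
[-0.8668 -0.0042  0.476   2.0935  0.1837  0.7318  1.0947]
[-0.9548  0.2558  0.6588  2.1151 -0.1108  0.4898  1.353 ]
[-0.9545  0.2794  0.6652  2.1142 -0.1491  0.4739  1.3863]
8.3417 [0.5029 0.1296 0.1648] [0.5023 0.1307 0.1645] [ 0.0055  0.0867 -0.4325] -0.0002395132869906827
```

View pics/s1.png

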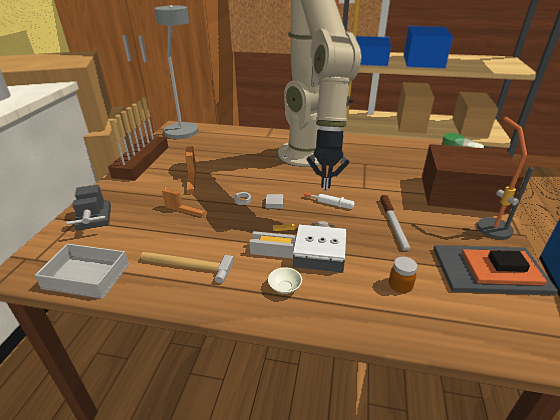

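View pics/w1.png

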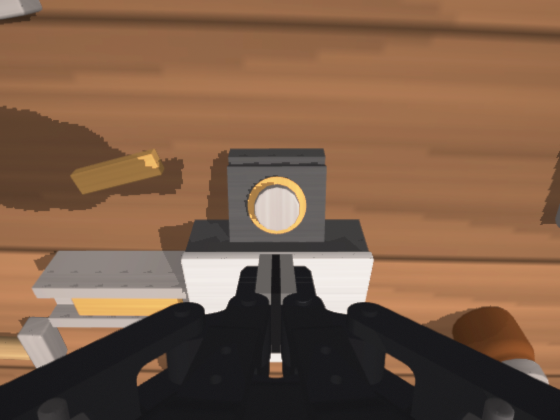

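The wrist view shows the button at (277,209), in line with the closed fingers at column 275. I'm pressing it with force feedback.

```bash
python3 - <<'E'
from h import *
np.set_printoptions(precision=4,suppress=True)
yaw=np.radians(1.8); ex=np.array([np.cos(yaw),np.sin(yaw),0]); ey=np.array([-np.sin(yaw),np.cos(yaw),0]); ez=np.array([0,0,1.])
t=np.radians(20); n=-np.sin(t)*ex+np.cos(t)*ez
b=np.array([.545,.132,.047]); P=lambda d:b+n*(d+.025)
print(proj(cam("wrist",ctrl.observe()),[b]))
f0=ctrl.observe()['force']@n
ctrl.movel(P(.008),speed=.12)
f0=ctrl.observe()['force']@n; print('f0',f0)
c=None;d=.008
while d>-.02:
    d-=.001; ctrl.movel(P(d),speed=.02); o=ctrl.observe(); f=o['force']@n-f0
    print(round(d,4),round(f,2),((o['eef_pos']-b)@n-.025).round(4))
    if c is None and f>1.5: c=d
    if f>11 or (c is not None and d<c-.0085): break
ctrl.sleep(.3)
cv2.imwrite("pics/s2.png",ctrl.snapshot("scene"))
ctrl.sleep(.7); print(ctrl.observe()['time_s'])
cv2.imwrite("pics/s3.png",ctrl.snapshot("scene"))
E
```

```text
[[276.1732 211.4736]]
f0 0.43671223233093837
0.007 -0.72 0.0075
0.006 -0.7 0.0061
0.005 0.38 0.0049
0.004 -0.84 0.0039
0.003 -0.7 0.0029
0.002 -0.64 0.0019
0.001 -1.1 0.0009
0.0 -1.49 -0.0001
-0.001 -0.1 -0.0011
-0.002 1.13 -0.002
-0.003 2.63 -0.003
-0.004 3.58 -0.004
-0.005 3.86 -0.005
-0.006 4.53 -0.006
-0.007 4.23 -0.007
-0.008 6.83 -0.0079
-0.009 6.5 -0.0089
-0.01 13.44 -0.0096
14.9083
```

View pics/s3.png

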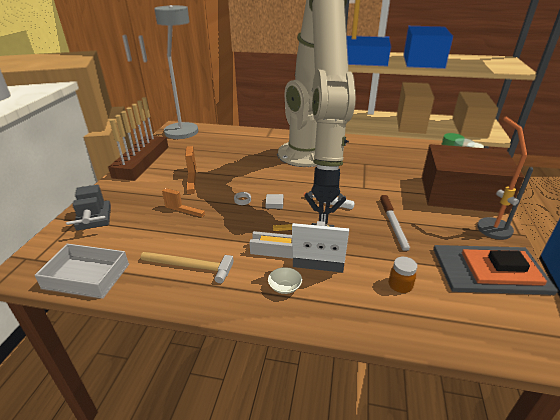

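The lid is fully open in the scene view, with its panel upright at (320,240). Next I'll retreat and take the stick.

```bash
cat >> h.py <<'E'
def down(xdir_deg):
    a=np.radians(xdir_deg); x=np.array([np.cos(a),np.sin(a),0]); z=np.array([0,0,-1.])
    return R.from_matrix(np.column_stack([x,np.cross(z,x),z])).as_quat()
yaw=np.radians(1.8); J0=np.array([.646,.136,0])
def jig(x,y,z): 
    c,s=np.cos(yaw),np.sin(yaw); return J0+np.array([c*x-s*y,s*x+c*y,z])
E
python3 - <<'E'
from h import *
import pickle
np.set_printoptions(precision=3,suppress=True)
C=cam("wrist",pickle.load(open("oC.pkl","rb"))); print("bigstick end",onz(C,(205,98),.016),onz(C,(205,98),.09))
for s in(0,180):
    print(s,ctrl.ik([.4965,-.3825,.056],down(78.5+s)),ctrl.ik([.4965,-.3825,.2],down(78.5+s)))
    for y in(-.305,-.23,-.15): print(y,ctrl.ik(jig(0,y,.088),down(91.8+s)))
b=np.array([.545,.132,.047]);t=np.radians(20); n=np.array([-np.sin(t)*np.cos(yaw),-np.sin(t)*np.sin(yaw),np.cos(t)])
ctrl.movel(b+n*.135,speed=.2)
for s in(0,180):
    print(s,ctrl.ik([.4965,-.3825,.2],down(78.5+s)))
print(ctrl.observe()['time_s'])
E
```

```text
bigstick end [ 0.402 -0.363  0.016] [ 0.404 -0.35   0.09 ]
0 [-0.109  0.842  1.097  1.627 -0.799  1.184  0.975] [-0.156  0.709  1.224  1.484 -0.669  1.415  0.892]
-0.305 [-0.291  0.736  0.781  1.44  -0.536  1.185  0.594]
-0.23 [-0.41   0.695  0.765  1.494 -0.505  1.157  0.476]
-0.15 [-0.531  0.67   0.749  1.522 -0.484  1.141  0.345]
180 [ 1.395  0.988 -1.294  1.555  0.967  1.35   2.933] [-0.191  0.802  1.355  1.486 -0.783  1.476 -2.175]
-0.305 [ 0.837  0.882 -1.076  1.378  0.775  1.33   2.914]
-0.23 [ 0.752  0.85  -1.076  1.433  0.755  1.305  2.797]
-0.15 [ 0.535  0.726 -0.858  1.466  0.567  1.209  2.774]
0 [-0.1    0.626  1.081  1.482 -0.556  1.366  0.814]
180 [-0.191  0.802  1.355  1.486 -0.783  1.476 -2.175]
15.7083
```

```bash
python3 - <<'E'
from h import *
np.set_printoptions(precision=4,suppress=True)
ctrl.gripper_to(0.055)
ctrl.move_pose([.4965,-.3825,.18],down(78.5))
o=ctrl.observe();print(o['time_s'],o['eef_pos']);cv2.imwrite("pics/w4.png",ctrl.snapshot("wrist"))
C=cam("wrist",o); g=np.array([.4965,-.3825,0]);a=np.radians(78.5);u=np.array([np.cos(a),np.sin(a),0]);v=np.array([-u[1],u[0],0])
c=[g+u*i+v*j+np.array([0,0,.07]) for i,j in((-.03,-.01),(.03,-.01),(.03,.01),(-.03,.01))]+[g+u*i+v*j+np.array([0,0,.016]) for i,j in((.12,-.01),(.12,.01))]
im=cv2.imread("pics/w4.png")
for p in proj(C,c): cv2.circle(im,tuple(int(round(k)) for k in p),2,(0,255,0),-1); print(p)
cv2.imwrite("pics/w4b.png",im)
print(ctrl.pinpoint("stick_grip","wrist"))
E
```

```text
18.1333 [ 0.4974 -0.381   0.1798]
[288.9122 265.4245]
[290.2951 175.9951]
[258.1502 175.845 ]
[258.8269 265.293 ]
[289.1675  36.6675]
[260.7444  36.5217]
[{'centre': [0.4992, -0.3833, 0.0467], 'score': 0.6}]
```

View pics/w4b.png

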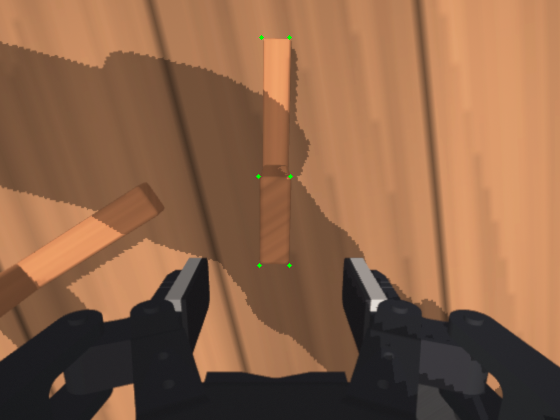

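The projected stick model sits exactly on the stick (handle at rows 176–265, foot tip at row 37), so I'll grasp it.

```bash
python3 - <<'E'
from h import *
np.set_printoptions(precision=4,suppress=True)
ctrl.movel([.4965,-.3825,.056],speed=.12)
o=ctrl.observe();print(o['time_s'],o['eef_pos'],o['force'])
ctrl.gripper_to(0.0,force=70)
o=ctrl.observe();print(o['time_s'],o['eef_pos'],o['opening'],o['force'],o['joints'])
ctrl.movel([.4965,-.3825,.126],speed=.15)
o=ctrl.observe();print(o['time_s'],o['eef_pos'],o['opening'],o['force'])
ctrl.move_pose(jig(0,-.305,.126),down(91.8))
o=ctrl.observe();print(o['time_s'],o['eef_pos'],jig(0,-.305,.126),o['opening'],o['force'])
cv2.imwrite("pics/w5.png",ctrl.snapshot("wrist"));cv2.imwrite("pics/t5.png",ctrl.snapshot("top"));cv2.imwrite("pics/s5.png",ctrl.snapshot("scene"))
E
```

```text
19.4167 [ 0.4968 -0.383   0.0569] [-0.0191 -0.5924 -0.9581]
19.825 [ 0.4968 -0.3828  0.0567] 0.019425016287240485 [-0.605   0.8011  4.74  ] [-0.0577  0.7742  0.9899  1.6244 -0.7011  1.1348  0.9114]
20.4417 [ 0.4964 -0.3819  0.1252] 0.019777250257200195 [-0.6152  0.2046 -1.1076]
21.4833 [ 0.6541 -0.1718  0.1261] [ 0.6556 -0.1688  0.126 ] 0.019279580612993272 [ 0.1431 -0.7854 -1.0634]
```

View pics/w5.png

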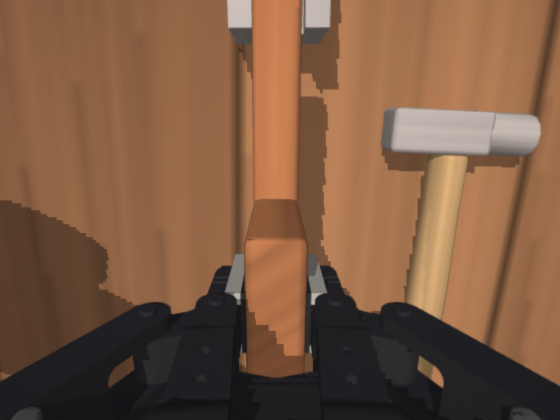

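View pics/t5.png

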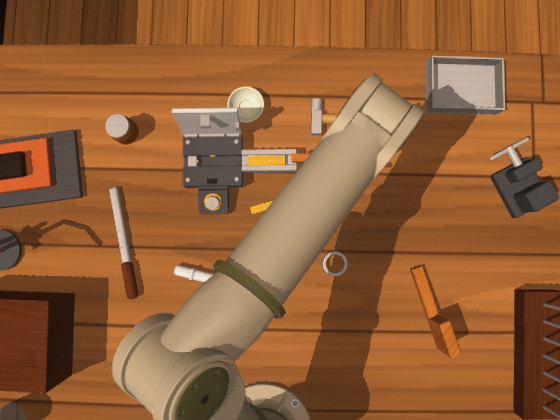

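View pics/s5.png

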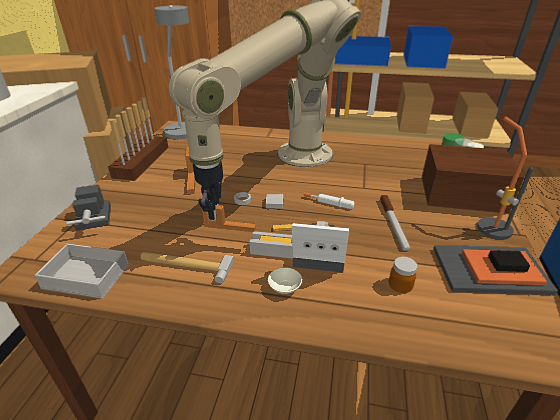

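```bash
python3 - <<'E'
from h import *
import cv2
np.set_printoptions(precision=4,suppress=True)
o=ctrl.observe();C=cam("wrist",o)
inv=lambda P:np.array([[np.cos(yaw),np.sin(yaw)],[-np.sin(yaw),np.cos(yaw)]])@(P-J0)[:2]
print("tcp jig",inv(o['eef_pos']), R.from_quat(o['orientation']).as_matrix()[:,0])
for p in((229,27),(330,27),(252,27),(303,27)): print(p,inv(onz(C,p,.046)))
zb=o['eef_pos'][2]-.056
for p in((254,0),(302,0),(255,180),(299,180)): print("foot",p,inv(onz(C,p,zb+.016)))
im=cv2.imread("pics/w5.png")[0:220,200:360]; cv2.imwrite("pics/w5z.png",cv2.resize(im,None,fx=2.7,fy=2.7,interpolation=cv2.INTER_CUBIC))
E
```

```text
tcp jig [-0.0014 -0.3079] [-0.0268  0.9996 -0.0008]
(229, 27) [-0.0235 -0.2008]
(330, 27) [ 0.0261 -0.2009]
(252, 27) [-0.0122 -0.2009]
(303, 27) [ 0.0128 -0.2009]
foot (254, 0) [-0.009  -0.1996]
foot (302, 0) [ 0.0095 -0.1996]
foot (255, 180) [-0.0097 -0.2697]
foot (299, 180) [ 0.0093 -0.2698]
```

View pics/w5z.png

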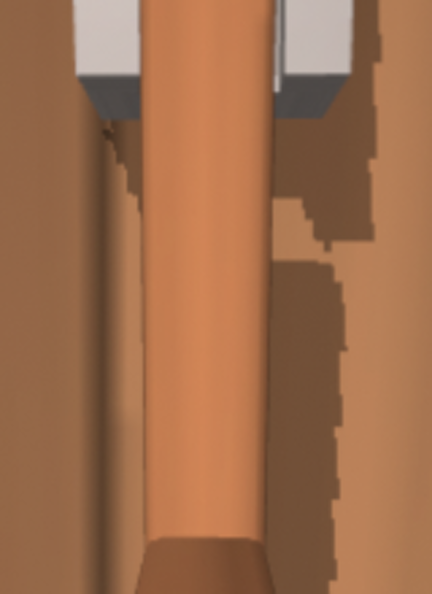

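```bash
python3 - <<'E'
from h import *
np.set_printoptions(precision=4,suppress=True)
ctrl.movel(jig(.001,-.306,.11),speed=.15,rotation=down(91.8)); ctrl.sleep(.2)
f0=ctrl.observe()['force']; print(f0, ctrl.observe()['eef_pos']-jig(.001,-.306,.11))
for z in(.098,.094,.091,.0885,):
    ctrl.movel(jig(.001,-.306,z),speed=.06); o=ctrl.observe(); df=o['force']-f0; print(z,df,o['eef_pos'][2])
    if abs(df[2])>6: break
print(o['time_s'],o['opening'])
cv2.imwrite("pics/w6.png",ctrl.snapshot("wrist"));cv2.imwrite("pics/s6.png",ctrl.snapshot("scene"))
im=cv2.imread("pics/s6.png")[180:280,150:360]; cv2.imwrite("pics/s6z.png",cv2.resize(im,None,fx=3.8,fy=3.8,interpolation=cv2.INTER_CUBIC))
E
```

```text
[-0.6822 -0.21   -0.6229] [ 0.0002 -0.0003  0.0006]
0.098 [0.6086 0.8918 0.2346] 0.09721301512866339
0.094 [ 1.3136  0.6604 -0.3292] 0.09372199870535548
0.091 [ 1.15    0.0575 -0.8721] 0.09078719474544032
0.0885 [ 0.5926 -0.2625 -0.3717] 0.08830145811220379
23.1917 0.019191947384190396
```

View pics/w6.png

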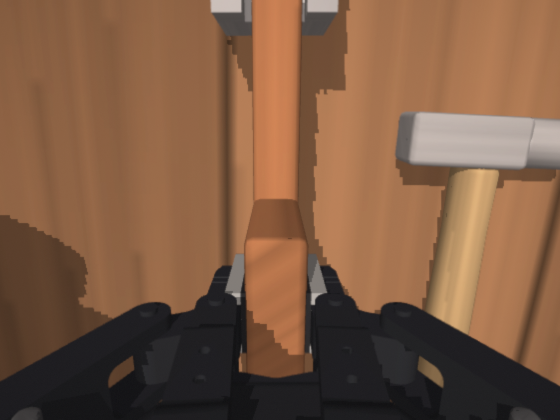

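View pics/s6z.png

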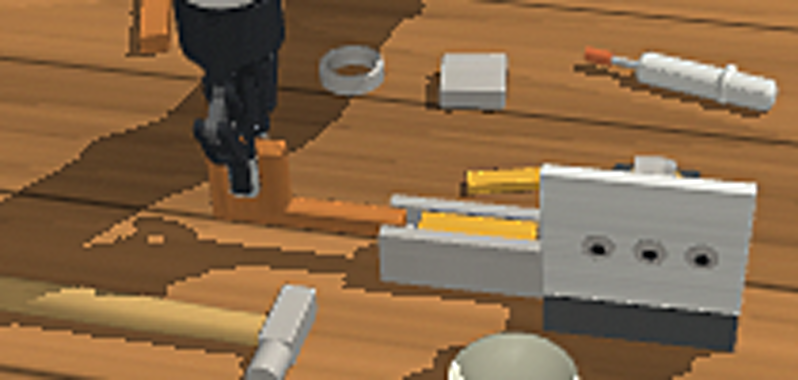

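```bash
python3 - <<'E'
from h import *
np.set_printoptions(precision=2,suppress=True)
ey=np.array([-np.sin(yaw),np.cos(yaw),0])
f0=ctrl.observe()['force']
y=-.306; out=[]
while y<-.228:
    y+=.012; ctrl.movel(jig(.001,y,.0883),speed=.06); o=ctrl.observe(); d=o['force']-f0
    print(round(y,4),round(-d@ey,2),d)
    if np.linalg.norm(d)>12: break
print(o['time_s'],o['opening'])
cv2.imwrite("pics/w7.png",ctrl.snapshot("wrist"));cv2.imwrite("pics/s7.png",ctrl.snapshot("scene"))
im=cv2.imread("pics/s7.png")[180:280,150:360]; cv2.imwrite("pics/s7z.png",cv2.resize(im,None,fx=3.8,fy=3.8,interpolation=cv2.INTER_CUBIC))
E
```

```text
-0.294 -0.13 [-0.12  0.13 -0.65]
-0.282 1.11 [-0.2  -1.12  0.3 ]
-0.27 0.51 [ 0.51 -0.49  0.45]
-0.258 0.35 [ 0.76 -0.32  1.27]
-0.246 1.69 [ 0.39 -1.68  1.19]
-0.234 1.08 [-0.64 -1.1   0.34]
-0.222 -0.62 [0.73 0.65 0.38]
25.7417 0.01937417506601204
```

View pics/s7z.png

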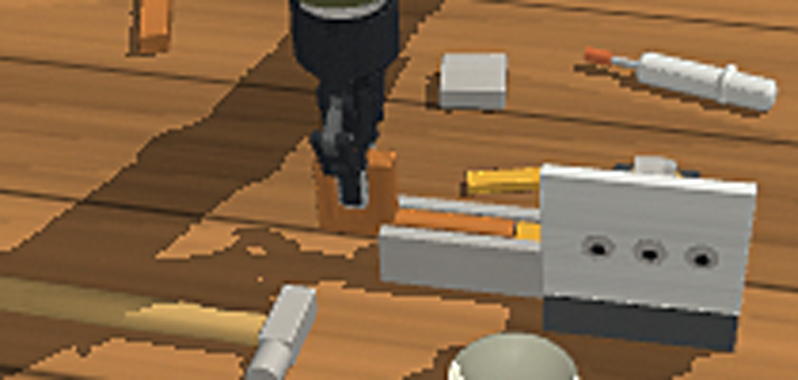

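```bash
python3 - <<'E'
from h import *
np.set_printoptions(precision=2,suppress=True)
ey=np.array([-np.sin(yaw),np.cos(yaw),0])
f0=np.array([-.3,-.2,-.7]); print(ctrl.observe()['force'])
y=-.222; log=[]
while y<-.138:
    y+=.002; ctrl.movel(jig(.001,y,.0883),speed=.025); o=ctrl.observe(); d=o['force']-f0
    p=-d@ey; log.append(p); print(round(y,3),d.round(1),round((o['eef_pos']-J0)@ey,4))
    if p>13 or np.linalg.norm(d)>20: break
ctrl.sleep(.2); o=ctrl.observe(); print(o['time_s'],o['force']-f0,o['opening'])
cv2.imwrite("pics/w8.png",ctrl.snapshot("wrist"));cv2.imwrite("pics/t8.png",ctrl.snapshot("top"));cv2.imwrite("pics/s8.png",ctrl.snapshot("scene"))
im=cv2.imread("pics/t8.png")[90:220,160:320]; cv2.imwrite("pics/t8z.png",cv2.resize(im,None,fx=4.5,fy=4.5,interpolation=cv2.INTER_CUBIC))
E
```

```text
[-0.25 -0.65 -1.56]
-0.22 [ 1.  -0.2 -1.3] -0.2199
-0.218 [ 0.4 -0.5 -0.5] -0.2181
-0.216 [ 0.4 -2.3  0.5] -0.2161
-0.214 [ 1.  -3.   0.5] -0.2144
-0.212 [ 0.4 -5.6  0.6] -0.2134
-0.21 [-0.1 -5.8  0.3] -0.2116
-0.208 [-1.  -5.3  0.2] -0.2093
-0.206 [ 0.6 -5.6  0.6] -0.2072
-0.204 [-0.7 -5.   0. ] -0.2052
-0.202 [ 0.  -6.   1.8] -0.2032
-0.2 [-0.3 -5.3  0.3] -0.2012
-0.198 [-0.7 -6.4  0.8] -0.1991
-0.196 [-1.1 -5.6  0.4] -0.1971
-0.194 [-0.1 -5.2  1.5] -0.1951
-0.192 [-1.2 -5.8  1.5] -0.1931
-0.19 [ 0.3 -5.   1.2] -0.1911
-0.188 [-0.8 -4.9  1.2] -0.1891
-0.186 [-1.3 -4.8  0.9] -0.187
-0.184 [-1.1 -5.3  1.4] -0.185
-0.182 [-0.6 -3.8  1.1] -0.183
-0.18 [-2.1 -4.8  0.8] -0.181
-0.178 [-1.6 -4.3  2. ] -0.179
-0.176 [-1.9 -4.3  1.9] -0.177
-0.174 [-1.3 -5.   1.1] -0.1751
-0.172 [-1.8 -4.9  1.8] -0.1733
-0.17 [-2.7 -8.3  1.7] -0.1723
-0.168 [ -2.7 -11.1   2.5] -0.1721
-0.166 [ -2.4 -15.5   3.8] -0.1719
33.0417 [ -1.5  -15.4    4.23] 0.019530059275671464
```

View pics/t8z.png

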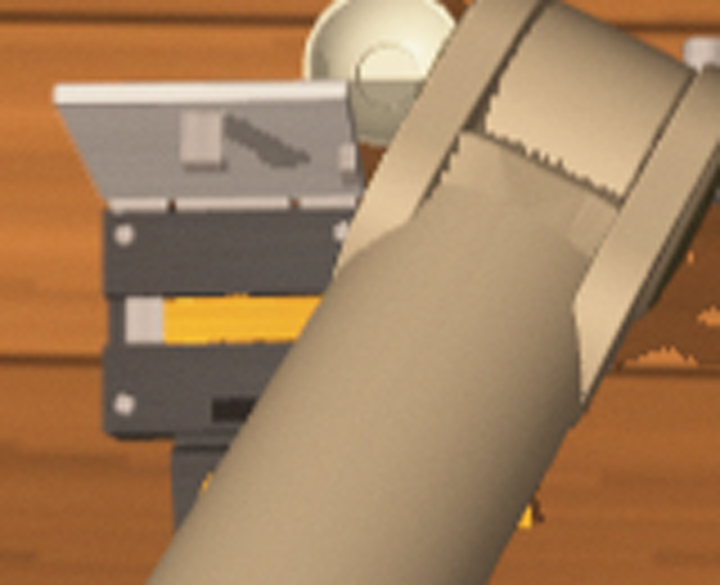

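View pics/w8.png

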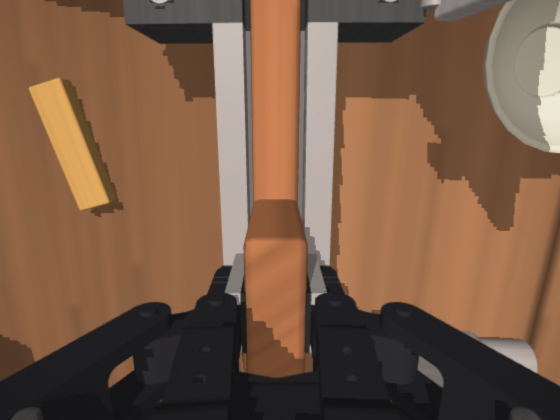

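The bar abuts the stop block in the top view, with no gap at (160,318) in the zoom. The force rose from 5 to 15 N while the tool stood still. I'll ease off, release and retreat.

```bash
python3 - <<'E'
from h import *
np.set_printoptions(precision=3,suppress=True)
ctrl.movel(jig(.001,-.170,.088),speed=.02)
print(ctrl.observe()['force'])
ctrl.gripper_to(.05); o=ctrl.observe(); print(o['force'],o['opening'],o['eef_pos'])
p=o['eef_pos'].copy(); p[2]=.2; ctrl.movel(p,speed=.12)
o=ctrl.observe(); print(o['time_s'],o['force'],o['eef_pos'])
cv2.imwrite("pics/s9.png",ctrl.snapshot("scene"))
ctrl.move_pose([.50,.0,.28],down(180))
o=ctrl.observe(); print(o['time_s'],o['eef_pos'])
C=cam("wrist",o)
cv2.imwrite("pics/w9.png",ctrl.snapshot("wrist"));cv2.imwrite("pics/t9.png",ctrl.snapshot("top"));cv2.imwrite("pics/s9b.png",ctrl.snapshot("scene"))
im=cv2.imread("pics/t9.png")[90:220,160:360]; cv2.imwrite("pics/t9z.png",cv2.resize(im,None,fx=4,fy=4,interpolation=cv2.INTER_CUBIC))
for q in("bar","bar_front","stick_grip"): print(q,[(np.array(r['centre']).round(4),round(float(r['score']),2)) for r in ctrl.pinpoint(q,"wrist")])
E
```

```text
[-1.626 -7.874  1.994]
[-0.698  0.212  0.445] 0.0497510788324501 [ 0.652 -0.033  0.088]
35.025 [-0.103 -0.755 -0.612] [ 0.652 -0.033  0.199]
36.1583 [0.5  0.   0.28]
bar [(array([0.539, 0.007, 0.003]), 0.62)]
bar_front [(array([0.533, 0.039, 0.007]), 0.97), (array([0.646, 0.174, 0.037]), 0.66)]
stick_grip [(array([ 0.655, -0.037,  0.076]), 0.75)]
```

View pics/w9.png

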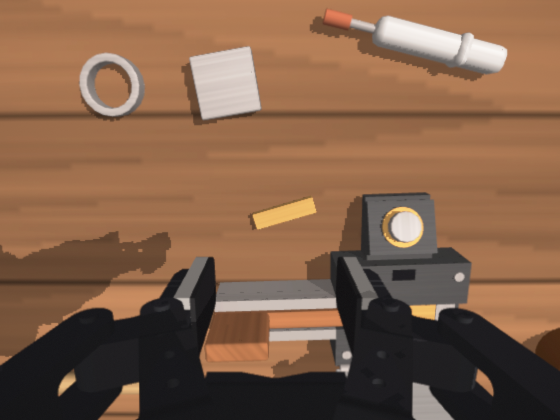

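View pics/t9z.png

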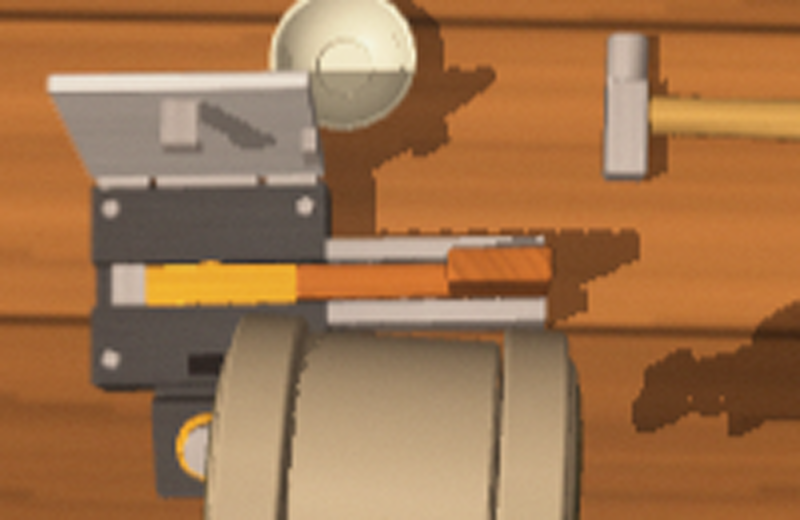

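View pics/s9b.png

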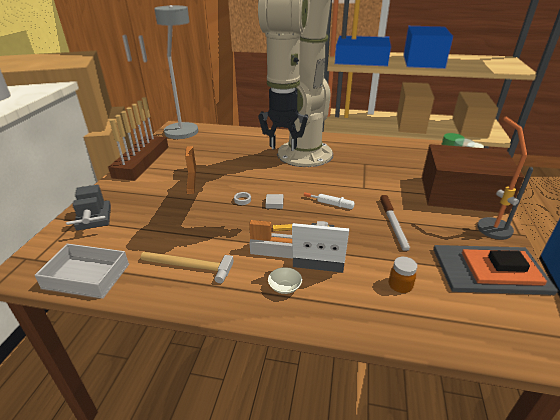

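The bar touches the stop (zoom column 147), the stick sits behind it in the trough, the lid is open and the bystanders haven't moved. I'm handing the job in.

```bash
python3 -c "
from h import *
ctrl.finish_job(); print(ctrl.observe()['time_s'])"
```

```text
the job is handed in; nothing more can be done
the job is handed in; nothing more can be done
```

The job is done and handed in after about 36 s of the 58 s; `finish_job` gives no verdict, so the results below rest on my own checks.

- **Lid:** I pressed the button along its own 20° axis with the fingers closed, down to its hard end at about 13 N. The lid sprang fully open and nothing touched it.
- **Bar:** I took the smaller stick by its handle, set it in the trough and pushed the bar home. The push took about 5–6 N past the keeper. At the stop the force climbed from 5 to 15 N (limit 45 N) while the tool stood still, with the bar front about 38 mm beyond the jig centre. I could not read the feeler pin directly.
- **Release:** I eased off to about 7 N, let go of the stick and backed away.

The last pictures show:
- the lid open;
- the bar straight in the channel with no visible gap to the stop;
- the stick standing free in the trough behind the bar, its handle middle at about 76 mm;
- the bystanders where they were, judged by eye in the pictures.

The network's last bar-front estimate agreed with the stop position to within a few millimetres. Its final "bar" result was only the small look-alike, so I ignored it. No check failed.

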